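# Seat the sealed lid on the canteen pan

## Task

One of the two small rectangular steel food pans has its lid only resting on the rubber seal, standing up off the rim. Press that lid down around its edge, corner by corner and not on its middle or its handle, until it is fully home and level all round. Leave the seasoning shaker where it stands.

Things in the scene. Friction and masses are not known exactly. Their poses are not given: they have to be found in the camera images.
- pan: Rectangular steel pan whose lid is not seated, fixed to the table. Rim 176 mm (its x) by 108 mm (its y), 100 mm high. A black rubber seal in four quarters, meeting at the middles of the sides, lies on the rim and shows as a 12 mm dark band under the lid. Origin: centre of its underside, on the table; z up.
- lid: Loose rigid metal lid, 0.3 kg, lying on that seal. Plate 176 mm (its x) by 108 mm (its y), 4 mm thick; a plug beneath keeps it centred (4 mm play each way). Bar handle in the middle, 68 mm along x, 8 mm wide, 24 mm high. Origin: centre of the plate's upper face; z up. That face is 116 mm above the table at the start, 106 mm when fully seated.
- seat (a point): Where the lid's origin lies when fully seated (on the pan, 106 mm above the table). The seal bears on the lid at four corners, 79 mm along x and 45 mm along y from here. Each corner gives way at about 12 to 17 N pressed there, sinks 10 mm to a firm stop and stays down. Pressing one corner may lift the opposite one, up to 10 mm above its start, until that is pressed too.
- shut_pan: Bystander: identical fixed pan, its identical lid already seated (upper face at 106 mm, only a thin dark line of seal). Origin: centre of its underside. A round lidded pot, 120 mm across, 129 mm high, is another bystander; pot and both pans stand side by side in any order, 200 to 250 mm between neighbours' centres.
- shaker: Bystander: loose upright seasoning shaker, clear with a steel cap, 64 mm diameter, 90 mm high. Origin: centre of its underside. To be left alone.

How it is judged:
By the outcome, as a careful person would: the job done as asked, in the order asked, and still so for the second after the job is handed in, with the robot touching nothing.
It also fails if it takes over 48 s, if anything falls off the work surface, if the arm or the gripper's body presses on something with over 40 N, if the wrist force passes 120 N, or if a joint passes its speed limit or range.

## Robot

A 6-joint arm with a two-finger parallel gripper is mounted at the origin on the work surface. World frame = base frame: x ahead of the robot, y to its left, z up, the work surface at z = 0. Lengths are in m, angles in rad, forces in N, time in s.
With the tool pointing down it reaches from about 0.375 to 0.9 m from the base axis. Payload 3.1 kg.
Tool frame: the origin (TCP) lies midway between the tips of the shut fingers; the grasp point (between the pads) lies 19 mm behind it; x points along the fingers, z is the direction in which the jaws open and shut, and the axes are right-handed (so a half turn about x gives the same grasp; the last joint's range is limited). The gripper opens to 85 mm and grips with 20 to 120 N. Pads are 22 mm wide; open, the fingers measure 114 mm over their backs; the gripper's body (76 mm by 85 mm) begins 54 mm behind the grasp point. The pads swing forward as they close: fully open they stand 13 mm farther back than shut.
Start: joints at [1.099, 0.527, 1.433, -0, 1.181, -0.178], TCP at [0.18, 0.598, 0.231] pointing down, gripper open.
Joint ranges: [-3.08, 3.08], [-0.75, 2.2], [0.22, 2.44], [-1.43, 4.57], [0, 2.65], [-2.85, 2.85]. Speed limits (rad/s): [2.79, 2.79, 3.14, 3.14, 3.14, 3.14].

## Interface

Orientations are given as a unit quaternion [x, y, z, w].
In Python, from station import status, snapshot, camera_params, ticket gives the robot as it stands.
- The arm moves only by the tool arm_command, never from a script. Its argument "series" is a list that holds one entry, the list of rows, each a list of 4 numbers: the shift along the tool's x, y, z in mm, then the turn about the tool's x in rad. A call has 1 to 10 rows; each row shifts and turns the commanded pose from where the row before left it, along the tool's axes as they then stand; what a row does not reach is not made up. A row lasts 1/10 s, in which the tool goes at most 50 mm and 8.59 degrees, less where a joint would pass 70% of its speed; a pose out of reach is approached as far as the arm can. A call is refused whole if a number of a shift passes 50 or a number of a turn 0.15, either way. A call with a gripper value outside its range is refused whole. "jaw" is the opening in per cent of the stroke, from 0 (shut) to 100 (fully open), set as the call begins (left out, the last holds). The fingers move at their own pace and stop on an object; "force" is the grip in N (left out, the last holds). Time passes only in rows, so rows that do not move let the fingers close. It gives the time, the measured TCP pose, the force and the opening at its end, in the units of the state.
- status.sense(): the state, without advancing time (a new reading comes with each control period).
- snapshot(name): name is "scene" or "top" or "wrist"; returns the picture (400x640x3 uint8, red, green, blue); there is no depth.
- camera_params(name): a dict with "fovy" (degrees; the focal length in pixels is half the picture's height over the tangent of half this angle, whatever the lens; pixels are square), "cx", "cy" (the principal point, pixels), "extrinsics" (4x4, takes a point from camera to world coordinates); the wrist camera has in their place "mount" (4x4, takes a point from camera to tool coordinates, whose origin is the TCP and whose axes are the tool frame's). Camera axes: x right, y down, z forward; pixel columns grow to the right and rows downward; lengths in m; the calibration is good to about 2 mm. The wrist camera is an equidistant fisheye: a pixel r from the principal point sees the ray r / f radians off the axis. A picture is of the moment at which its call begins: read the wrist's pose just before it. camera_params takes no time and is no camera call.
- ticket.sign_off(): hands the job in, once; it reports no verdict.
The state is a dict: "t": time; "q": joint angles; "qd": joint speeds; "tau": joint torques, N m; "tcp_pos": TCP position; "tool_rot": TCP orientation; "force": force on the tool from outside, world axes, zero at the start; "ft_torque": the same for the moment, N m; "finger_gap": opening from 0.0 (shut) to 1.0 (fully open).
Only numpy, scipy, OpenCV 4.12 (cv2) and the standard library are available. Lean on these libraries where they do the work, as an engineer would, in place of code of your own. Each camera call takes 0.05 s, during which the arm holds its last target. There are 200 camera calls.

## Working session

There is one attempt and no reset: what is moved stays moved. The work goes in short steps, Python scripts to look and compute and a tool call to move; the robot and the scene stay as the last step left them, time stands still between calls to the robot, and variables do not carry over. Pictures are saved under pics/ and viewed, about 8 in all and at most 12, crops included, and the job is handed in when it is done.

Besides the shell and the picture viewer there is one more tool, called after "Call:" as a command line: name --argument value ..., lists and objects as JSON in quotes. arm_command: Moves the arm, as the interface text tells. Its arguments: {"type":"object","properties":{"series":{"type":"array"},"jaw":{"type":"number"},"force":{"type":"number"}},"required":["series"]}

```bash
mkdir -p pics; python3 - <<'E'
from station import status, snapshot, camera_params
import cv2,numpy as np
s=status.sense();print(s)
for n in("scene","top"):
    cv2.imwrite(f"pics/{n}0.png",snapshot(n)[:,:,::-1]);p=camera_params(n);print(n,p)
print(camera_params("wrist"))
E
```

```text
{'t': 0.0, 'q': array([ 1.09950985e+00,  5.28525992e-01,  1.43389243e+00, -2.06830507e-05,
        1.18140072e+00, -1.78483008e-01]), 'qd': array([-0.00061735, -0.00045306, -0.00107323,  0.00046862,  0.00047701,
       -0.00053979]), 'tau': array([-7.24086967e-04, -4.42343009e+01, -1.78023666e+01, -3.77114484e-04,
        8.43956019e-03,  1.35152263e-05]), 'tcp_pos': array([0.18003589, 0.59776194, 0.23030001]), 'tool_rot': array([-0.4220694 ,  0.56829101,  0.42135763,  0.56688667]), 'force': array([-0.15369355,  0.02646219,  0.58083509]), 'ft_torque': array([-0.04076863,  0.0335548 , -0.04207984]), 'finger_gap': 1.0021040747866998}
scene {'fovy': 50.01397855837231, 'cx': 318.6723431835174, 'cy': 204.29798404238971, 'extrinsics': array([[-0.14404008,  0.85358954, -0.50063694,  0.94249767],
       [ 0.98956956,  0.1253367 , -0.07101272,  0.15544226],
       [ 0.00213247, -0.50564375, -0.86273973,  0.80851388],
       [ 0.        ,  0.        ,  0.        ,  1.        ]])}
top {'fovy': 54.948965763085894, 'cx': 322.13462371381513, 'cy': 191.86865777497502, 'extrinsics': array([[ 0.00942928, -0.99108493,  0.13289755,  0.41953267],
       [-0.99979116, -0.01175385, -0.01671775,  0.08807688],
       [ 0.01813077, -0.13271216, -0.99098878,  0.85834958],
       [ 0.        ,  0.        ,  0.        ,  1.        ]])}
{'fovy': 65.70646984690485, 'cx': 317.1427893283006, 'cy': 197.45017038886914, 'mount': array([[-9.92310760e-04, -2.81403974e-01,  9.59588880e-01,
        -1.42042637e-01],
       [-6.80543109e-04, -9.59588940e-01, -2.81404695e-01,
         7.19175436e-02],
       [ 9.99999276e-01, -9.32282507e-04,  7.60702895e-04,
        -1.00595734e-03],
       [ 0.00000000e+00,  0.00000000e+00,  0.00000000e+00,
         1.00000000e+00]])}
```

View pics/top0.png

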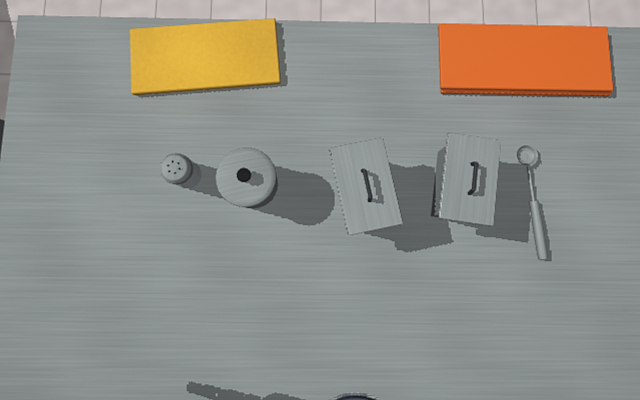

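View pics/scene0.png

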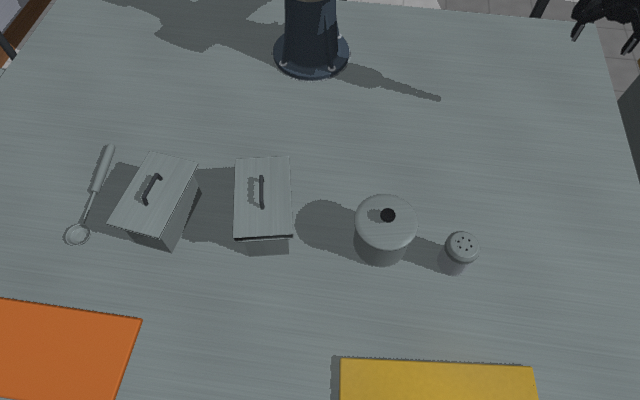

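The pans lie at about top (366,186) and (469,180). In the scene view the middle pan (264,198) seems to have the thicker dark band. I'll enlarge both views.

```bash
python3 - <<'E'
import cv2,numpy as np
a=cv2.imread("pics/scene0.png")[140:270,100:310];b=cv2.imread("pics/top0.png")[120:250,310:520]
a=cv2.resize(a,None,fx=3.8,fy=2.25*3.8/2.25*0.6,interpolation=2) if 0 else cv2.resize(a,(480*1,297),interpolation=2)
b=cv2.resize(b,(480,297),interpolation=2)
cv2.imwrite("pics/c.png",np.vstack([a,b]))
E
```

```text
(no output)
```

View pics/c.png

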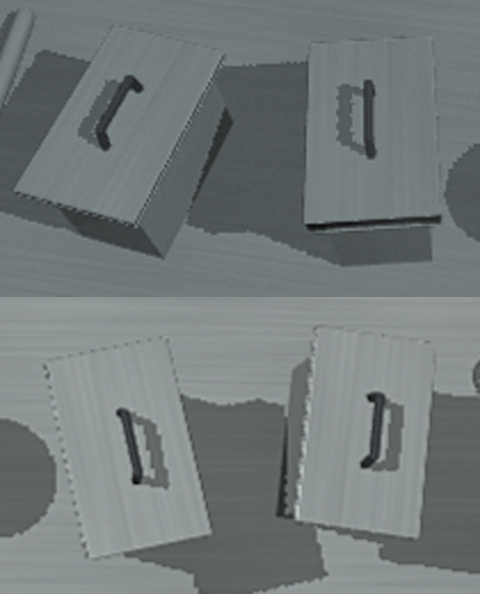

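Middle pan (scene crop) has the thick dark band at (372,221), whereas the left one only has a thin line, so the middle pan (left one in the top view) is the target. Corner pixels read; computing the pose.

```bash
cat >h.py <<'E'
import numpy as np
from station import status, snapshot, camera_params
from scipy.spatial.transform import Rotation as R
def ray(name,px,z):
    p=camera_params(name);f=200/np.tan(np.radians(p["fovy"]/2));E=p["extrinsics"]
    out=[]
    for u,v in px:
        d=E[:3,:3]@[(u-p["cx"])/f,(v-p["cy"])/f,1];o=E[:3,3];out.append(o+d*(z-o[2])/d[2])
    return np.array(out)
E
python3 - <<'E'
from h import *
S=[(100+x/2.286,140+y/2.285) for x,y in[(309,44),(433,37),(441,217),(305,224)]]
T=[(310+x/2.286,120+y/2.285) for x,y in[(211,237),(92,261),(48,65),(165,40)]]
for n,P in(("scene",S),("top",T)):
    c=ray(n,P,.116);print(n,c.round(4).tolist(),c.mean(0))
    print([np.linalg.norm(c[i]-c[i-1]).round(4) for i in range(4)])
    d=c[2]+c[3]-c[0]-c[1];print(np.arctan2(d[1],d[0]))
    for sx,sy in((1,1),(1,-1),(-1,-1),(-1,1)):
        a=np.arctan2(d[1],d[0]);r=np.array([[np.cos(a),-np.sin(a)],[np.sin(a),np.cos(a)]]);print(c.mean(0)[:2]+r@[.078*sx,.044*sy])
s=status.sense();print(R.from_quat(s["tool_rot"]).as_matrix().round(3))
E
```

```text
scene [[0.4618, -0.0813, 0.116], [0.4386, 0.0244, 0.116], [0.6106, 0.0619, 0.116], [0.632, -0.0424, 0.116]] [ 0.53574752 -0.00935922  0.116     ]
[np.float64(0.1746), np.float64(0.1082), np.float64(0.176), np.float64(0.1064)]
0.21976189334541038
[0.60227969 0.05058633]
[ 0.62146345 -0.03529721]
[ 0.46921535 -0.06930478]
[0.45003159 0.01657876]
top [[0.4588, -0.0801, 0.116], [0.4376, 0.0207, 0.116], [0.606, 0.0588, 0.116], [0.6297, -0.043, 0.116]] [ 0.53301563 -0.01086257  0.116     ]
[np.float64(0.1749), np.float64(0.103), np.float64(0.1726), np.float64(0.1045)]
0.21802446287505228
[0.59965186 0.04896731]
[ 0.61868637 -0.03694944]
[ 0.46637941 -0.07069244]
[0.4473449  0.01522431]
[[-0.001 -0.957  0.289]
 [-0.002  0.289  0.957]
 [-1.     0.    -0.002]]
```

Call:
arm_command --series '[[[0, -40, -29, 0], [0, -40, -29, 0], [0, -40, -29, 0], [0, -40, -29, 0], [0, -40, -29, 0], [0, -40, -29, 0], [0, -40, -29, 0], [0, -40, -29, 0], [0, -40, -29, 0], [0, -40, -29, 0]]]' --jaw 0

```text
t: 1.1
tcp_pos: [0.4803, 0.2035, 0.2311]
tool_rot: [-0.422, 0.568, 0.422, 0.567]
force: [0.5, -0.1, 1.0]
finger_gap: -0.003
```

Call:
arm_command --series '[[[0, -40, -29, 0], [0, -40, -29, 0], [0, -40, -29, 0], [0, -40, -29, 0], [10, 0, 0, -0.128], [10, 0, 0, -0.128], [10, 0, 0, -0.128], [10, 0, 0, -0.128], [0, 0, 0, 0], [0, 0, 0, 0]]]'

```text
t: 2.1
tcp_pos: [0.5991, 0.0481, 0.191]
tool_rot: [-0.551, 0.443, 0.551, 0.443]
force: [0.6, 0.5, 0.2]
finger_gap: 0.004
```

```bash
cat >>h.py <<'E'
C=np.array([.5345,-.010]);A=.219
def where():
    s=status.sense();a=A;r=np.array([[np.cos(a),-np.sin(a)],[np.sin(a),np.cos(a)]])
    M=R.from_quat(s["tool_rot"]).as_matrix()
    print("t",round(s["t"],2),"tcp",s["tcp_pos"].round(4),"lid xy mm",(r.T@(s["tcp_pos"][:2]-C)*1000).round(1),"F",s["force"].round(1),"gap",round(s["finger_gap"],3))
    print(M.round(3).tolist(),"yaw err",np.arctan2(-M[1,1],-M[0,1])-a)
E
python3 - <<'E'
from h import *
where()
import cv2
cv2.imwrite("pics/s1.png",cv2.resize(snapshot("scene")[100:300,60:380,::-1],None,fx=2.4,fy=2.4,interpolation=2))
E
```

```text
t 2.1 tcp [0.5991 0.0481 0.191 ] lid xy mm [75.7 42.6] F [0.6 0.5 0.2] gap 0.004
[[-0.001, -0.977, -0.215], [0.0, -0.215, 0.977], [-1.0, 0.001, 0.0]] yaw err -0.0024326568319169295
```

View pics/s1.png

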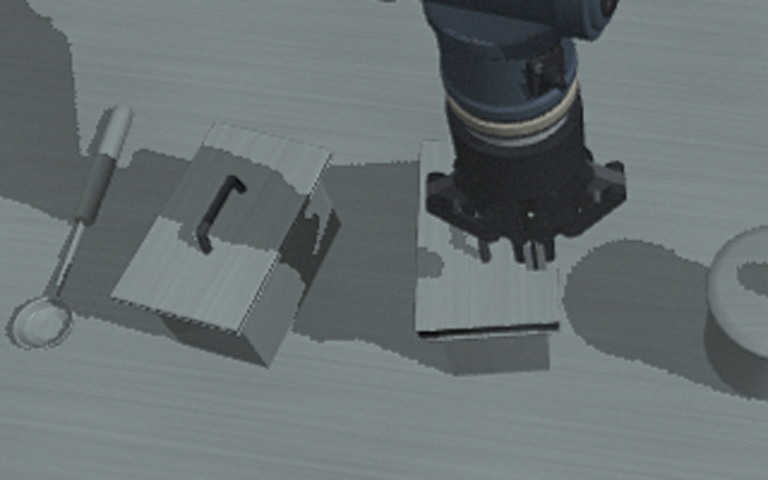

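The shut fingertips at (535,265) hang over the far-left corner of the target lid. The band is still thick at (490,330). Descending.

Call:
arm_command --series '[[[25, 0, 0, 0], [25, 0, 0, 0], [16, 0, 0, 0], [2, 0, 0, 0], [2, 0, 0, 0], [2, 0, 0, 0], [2, 0, 0, 0], [2, 0, 0, 0], [2, 0, 0, 0], [2, 0, 0, 0]]]'

```text
t: 3.15
tcp_pos: [0.6, 0.0481, 0.114]
tool_rot: [0.552, -0.442, -0.551, -0.443]
force: [-3.6, 0.0, 15.6]
finger_gap: -0.004
```

Call:
arm_command --series '[[[2, 0, 0, 0], [2, 0, 0, 0], [1, 0, 0, 0], [0, 0, 0, 0]]]'

```text
t: 3.55
tcp_pos: [0.6002, 0.0483, 0.1096]
tool_rot: [0.553, -0.442, -0.551, -0.443]
force: [-4.4, 0.0, 14.7]
finger_gap: 0.005
```

Call:
arm_command --series '[[[2, 0, 0, 0], [2, 0, 0, 0], [1, 0, 0, 0], [1, 0, 0, 0], [1, 0, 0, 0], [1, 0, 0, 0], [0, 0, 0, 0]]]'

```text
t: 4.25
tcp_pos: [0.6005, 0.0484, 0.1069]
tool_rot: [0.553, -0.441, -0.55, -0.443]
force: [-11.2, 1.7, 44.6]
finger_gap: 0.001
```

Call:
arm_command --series '[[[-20, 0, 0, 0], [-35, 0, 0, 0], [0, 0, -42, 0], [0, 0, -42, 0], [20, 0, 0, 0], [8, 0, 0, 0], [2, 0, 0, 0], [2, 0, 0, 0], [2, 0, 0, 0], [2, 0, 0, 0]]]'

```text
t: 5.25
tcp_pos: [0.6179, -0.0333, 0.1177]
tool_rot: [0.552, -0.442, -0.552, -0.442]
force: [1.1, -0.2, 0.4]
finger_gap: 0.001
```

Call:
arm_command --series '[[[2, 0, 0, 0], [2, 0, 0, 0], [2, 0, 0, 0], [2, 0, 0, 0], [2, 0, 0, 0], [2, 0, 0, 0], [1, 0, 0, 0], [1, 0, 0, 0], [1, 0, 0, 0], [0, 0, 0, 0]]]'

```text
t: 6.25
tcp_pos: [0.6183, -0.0335, 0.1066]
tool_rot: [0.553, -0.442, -0.551, -0.443]
force: [-5.5, 1.2, 20.6]
finger_gap: -0.004
```

Call:
arm_command --series '[[[1, 0, 0, 0], [1, 0, 0, 0], [1, 0, 0, 0], [0, 0, 0, 0]]]'

```text
t: 6.65
tcp_pos: [0.6184, -0.0335, 0.1063]
tool_rot: [0.553, -0.442, -0.551, -0.443]
force: [-8.9, 2.3, 35.1]
finger_gap: 0.0
```

Call:
arm_command --series '[[[-20, 0, 0, 0], [-40, 0, 0, 0], [0, 38, 0, 0], [0, 38, 0, 0], [0, 38, 0, 0], [0, 38, 0, 0], [20, 0, 0, 0], [5, 0, 0, 0], [3, 0, 0, 0], [2, 0, 0, 0]]]'

```text
t: 7.65
tcp_pos: [0.4705, -0.0672, 0.1294]
tool_rot: [0.552, -0.442, -0.551, -0.442]
force: [-0.3, 0.2, -0.2]
finger_gap: -0.002
```

Call:
arm_command --series '[[[2, 0, 0, 0], [3, 0, 0, 0], [3, 0, 0, 0], [3, 0, 0, 0], [3, 0, 0, 0], [3, 0, 0, 0], [3, 0, 0, 0], [3, 0, 0, 0], [2, 0, 0, 0], [0, 0, 0, 0]]]'

```text
t: 8.65
tcp_pos: [0.4693, -0.0675, 0.1069]
tool_rot: [0.552, -0.442, -0.551, -0.442]
force: [-5.8, 0.0, 26.1]
finger_gap: -0.001
```

Call:
arm_command --series '[[[1, 0, 0, 0], [1, 0, 0, 0], [0, 0, 0, 0]]]'

```text
t: 8.95
tcp_pos: [0.4693, -0.0674, 0.1066]
tool_rot: [0.553, -0.442, -0.551, -0.442]
force: [-8.7, 1.0, 40.4]
finger_gap: -0.003
```

Call:
arm_command --series '[[[-20, 0, 0, 0], [-40, 0, 0, 0], [0, 0, 28, 0], [0, 0, 28, 0], [0, 0, 28, 0], [20, 0, 0, 0], [5, 0, 0, 0], [3, 0, 0, 0], [3, 0, 0, 0], [0, 0, 0, 0]]]'

```text
t: 9.95
tcp_pos: [0.4512, 0.0145, 0.1312]
tool_rot: [-0.551, 0.443, 0.552, 0.443]
force: [-0.7, -0.6, -0.4]
finger_gap: -0.0
```

Call:
arm_command --series '[[[3, 0, 0, 0], [3, 0, 0, 0], [3, 0, 0, 0], [3, 0, 0, 0], [3, 0, 0, 0], [3, 0, 0, 0], [3, 0, 0, 0], [3, 0, 0, 0], [3, 0, 0, 0], [0, 0, 0, 0]]]'

```text
t: 10.95
tcp_pos: [0.4507, 0.015, 0.1058]
tool_rot: [0.552, -0.442, -0.552, -0.442]
force: [-3.2, 0.2, 17.2]
finger_gap: 0.004
```

Call:
arm_command --series '[[[2, 0, 0, 0], [2, 0, 0, 0], [0, 0, 0, 0]]]'

```text
t: 11.25
tcp_pos: [0.4508, 0.015, 0.1054]
tool_rot: [0.553, -0.442, -0.551, -0.442]
force: [-10.9, 0.2, 55.3]
finger_gap: 0.002
```

Firm at every corner. Second pass on the first three corners to check that none sprang back.

Call:
arm_command --series '[[[-20, 0, 0, 0], [-40, 0, 0, 0], [0, -38, 0, 0], [0, -38, 0, 0], [0, -38, 0, 0], [0, -38, 0, 0], [30, 0, 0, 0], [15, 0, 0, 0], [5, 0, 0, 0], [0, 0, 0, 0]]]'

```text
t: 12.25
tcp_pos: [0.5986, 0.0481, 0.1093]
tool_rot: [-0.551, 0.443, 0.552, 0.442]
force: [-0.1, 0.5, -0.3]
finger_gap: 0.001
```

Call:
arm_command --series '[[[2, 0, 0, 0], [2, 0, 0, 0], [2, 0, 0, 0], [2, 0, 0, 0], [2, 0, 0, 0], [1, 0, 0, 0], [1, 0, 0, 0], [0, 0, 0, 0]]]'

```text
t: 13.05
tcp_pos: [0.6001, 0.0479, 0.1057]
tool_rot: [0.553, -0.442, -0.551, -0.443]
force: [-11.4, 0.4, 37.1]
finger_gap: -0.0
```

Call:
arm_command --series '[[[-20, 0, 0, 0], [-40, 0, 0, 0], [0, 0, -42, 0], [0, 0, -42, 0], [30, 0, 0, 0], [16, 0, 0, 0], [5, 0, 0, 0], [4, 0, 0, 0], [3, 0, 0, 0], [0, 0, 0, 0]]]'

```text
t: 14.05
tcp_pos: [0.6164, -0.0343, 0.1058]
tool_rot: [0.552, -0.443, -0.552, -0.441]
force: [-10.5, -1.9, 25.9]
finger_gap: 0.003
```

Call:
arm_command --series '[[[-20, 0, 0, 0], [-40, 0, 0, 0], [0, 38, 0, 0], [0, 38, 0, 0], [0, 38, 0, 0], [0, 38, 0, 0], [30, 0, 0, 0], [20, 0, 0, 0], [5, 0, 0, 0], [3, 0, 0, 0]]]'

```text
t: 15.05
tcp_pos: [0.4685, -0.0668, 0.1055]
tool_rot: [-0.552, 0.442, 0.553, 0.441]
force: [-12.2, 1.8, 53.1]
finger_gap: 0.003
```

Call:
arm_command --series '[[[1, 0, 0, 0], [0, 0, 0, 0]]]'

```text
t: 15.25
tcp_pos: [0.4684, -0.0668, 0.1057]
tool_rot: [0.552, -0.442, -0.552, -0.441]
force: [-9.2, -0.3, 34.0]
finger_gap: 0.0
```

Call:
arm_command --series '[[[-20, 0, 0, 0], [-50, 0, 0, 0], [-30, 30, 0, 0], [-10, 40, 0, 0], [0, 0, 48, 0], [0, 0, 48, 0], [0, 0, 48, 0], [0, 0, 48, 0], [0, 0, 48, 0], [0, 0, 48, 0]]]'

```text
t: 16.25
tcp_pos: [0.3384, 0.2011, 0.2127]
tool_rot: [0.553, -0.441, -0.551, -0.443]
force: [1.4, -0.5, 0.6]
finger_gap: -0.001
```

All four corners are firm at 105.4–105.8 mm. Checking visually.

```bash
python3 - <<'E'
from h import *
where()
import cv2
a=cv2.resize(snapshot("scene")[130:290,80:500,::-1],None,fx=1.9,fy=1.8,interpolation=2)
b=cv2.resize(snapshot("top")[120:270,140:560,::-1],None,fx=1.9,fy=1.9,interpolation=2)
cv2.imwrite("pics/s2.png",np.vstack([a,b]))
E
```

```text
t 16.25 tcp [0.3384 0.2011 0.2127] lid xy mm [-145.6  248.6] F [ 1.4 -0.5  0.6] gap -0.001
[[0.003, -0.976, -0.218], [0.001, -0.218, 0.976], [-1.0, -0.003, 0.0]] yaw err 0.0005227235795010887
```

View pics/s2.png

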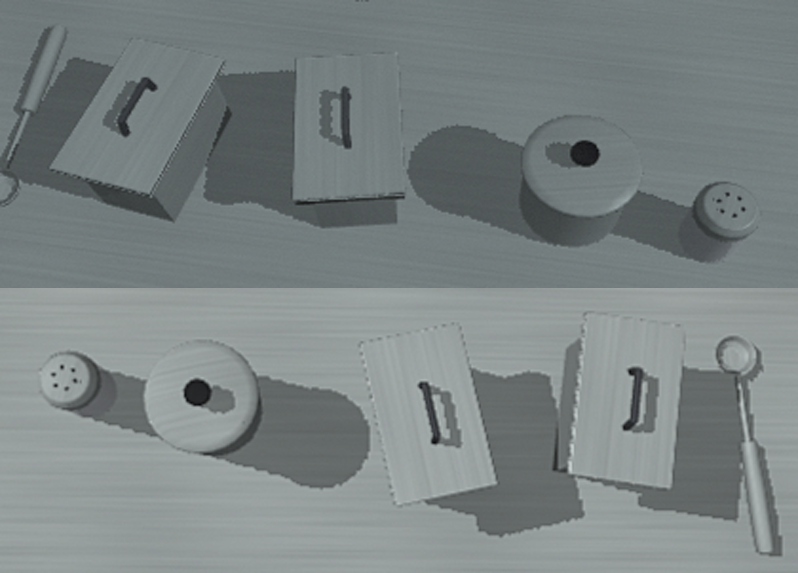

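The band under the target lid at (350,198) is now a thin line, and the shaker, pot and other pan are unmoved. I'll zoom in to check that it is even.

```bash
python3 - <<'E'
import cv2,numpy as np
from station import snapshot
a=cv2.imread("pics/scene0.png")[228:248,225:300];b=snapshot("scene")[228:248,225:300,::-1]
cv2.imwrite("pics/s3.png",cv2.resize(np.vstack([a,b]),None,fx=10,fy=10,interpolation=0))
E
```

```text
(no output)
```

View pics/s3.png

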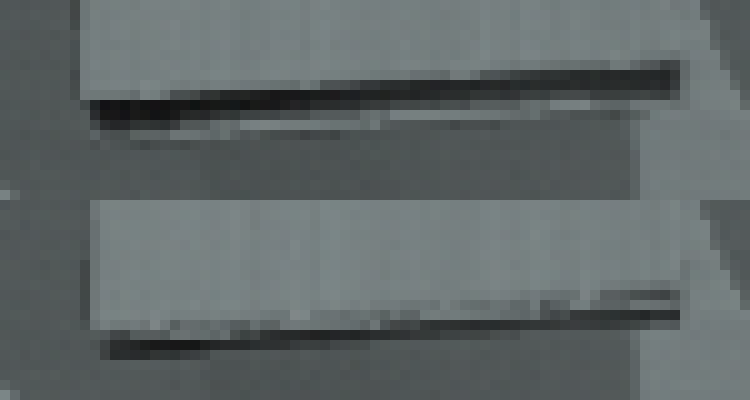

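The dark band (3 px before, top half) is now an even thin line from left to right (bottom half). The lid is home, so I'm handing in.

```bash
python3 -c "
from station import ticket
print(ticket.sign_off())"
```

```text
the job is handed in; nothing more can be done
None
```

The unseated lid (the pan between the other pan and the pot) is pressed fully home, and I've handed the job in at about 16 s of the 48 s allowed. I pressed it with shut fingertips at its four corners in turn, then pressed the first three again to check they had stayed down.

- **Height:** the fingertips stopped firmly at 105.4–105.8 mm at each corner, against 106 mm for a seated lid. The lid is level within about half a millimetre.
- **Picture:** in the last close-up, the dark band along the lid's far edge (the only edge I zoomed in on) has gone from thick to a thin, even line. The shaker, pot and other pan show no movement, and the arm stands clear.
- **First round:** three corners stopped about 1 mm higher in the first round, at 106.3–106.9 mm. They settled to the lower figure once all four were down.
- **Fourth corner:** I did not press the near-left corner a second time, because it was already at 105.4 mm.
- **Force:** fingertip force reached about 55 N at the two near corners at the firm stop. This is over the 40 N limit, which is stated for the arm and the gripper's body. I took it not to cover the fingertips, and it is well under the 120 N wrist limit.

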